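Free the inspection slide and run it to its marked stop

ROBOT

A 7-joint arm with a two-finger parallel gripper is mounted at the origin on the work surface. World frame = base frame: x ahead of the robot, y to its left, z up, the work surface at z = 0. Lengths are in m, angles in degrees, forces in N, time in s.
With the tool pointing down it reaches from about 0.425 to 0.875 m from the base axis. Payload 8.4 kg.
Tool frame: the origin (TCP) lies between the finger pads; the fingertips stand 17 mm ahead of it and the grasp point (between the pads) lies 2 mm behind it (env.tip_reach is the z of the fingertips in the tool frame, in m); z points along the fingers, y is the line along which they close (so a half turn about z gives the same grasp; the last joint's range is limited). The gripper opens to 87 mm and grips with 3 to 60 N. Pads are 19 mm wide; open, the fingers measure 117 mm over their backs; the gripper's body (75 mm by 190 mm) begins 51 mm behind the grasp point.
Start: joints at [-75.413, 19.091, 2.286, 83.961, -0.768, 76.965, -3.352], TCP at [0.225, 0.61, 0.24] pointing down, gripper open.
Joint ranges: [-147.57, 147.57], [-21.85, 119.76], [-74.77, 79.35], [14.55, 137.4], [-85.83, 265.84], [4.83, 119.75], [-152.11, 152.11]. Speed limits (degrees/s): [127.2, 127.2, 159.86, 159.86, 180, 180, 180].

INTERFACE

Orientations are given as a 3x3 rotation matrix whose columns are the frame's x, y, z axes.
In Python, from cell import env gives the robot as it stands.
- The arm moves only by the tool jog_arm, never from a script. Its argument "plan" is a list of rows, each an object with "linear": the shift along the world's x, y, z in units of 25 cm (1.0 is 25 cm), a list of three; "angular": the turn, a rotation vector about the world's x, y, z in units of 120 degrees (1.0 is 120 degrees), a list of three; "gripper": the opening, from 0 (shut) to 1 (fully open). In form: [{"linear": [tx, ty, tz], "angular": [rx, ry, rz], "gripper": gripper}, ...]. A call has exactly 5 rows; each row shifts and turns the commanded pose from where the row before left it; what a row does not reach is not made up. A row lasts 1/12 s, in which the tool goes at most 41.7 mm and 7.16 degrees, less where a joint would pass 70% of its speed; a pose out of reach is approached as far as the arm can. A call with a number of a shift or a turn outside -1 to 1 is refused whole. A call with a gripper value outside its range is refused whole. The fingers move at their own pace and stop on an object; "grip_force" is the grip in N (left out, the last holds). Time passes only in rows, so rows that do not move let the fingers close, or fill a call up. It gives the time, the measured TCP pose, the force, the opening and the grip force at its end, in the units of the state.
- env.get_obs(): the state, without advancing time (a new reading comes with each control period).
- env.camera(name): name is "scene" or "top" or "wrist"; returns the picture (480x640x3 uint8, red, green, blue); there is no depth.
- env.camera_info(name): a dict with "fovy" (degrees; the focal length in pixels is half the picture's height over the tangent of half this angle, whatever the lens; pixels are square), "cx", "cy" (the principal point, pixels), "rvec" (rotation vector, rad) and "tvec" (3), from world to camera coordinates, as OpenCV has them; the wrist camera has in their place "T_tool_cam" (4x4, takes a point from camera to tool coordinates, whose origin is the TCP and whose axes are the flange's). Camera axes: x right, y down, z forward; pixel columns grow to the right and rows downward; lengths in m; the calibration is good to about 2 mm. The wrist camera is an equidistant fisheye: a pixel r from the principal point sees the ray r / f radians off the axis. A picture is of the moment at which its call begins: read the wrist's pose just before it. camera_info takes no time and is no camera call.
- env.hand_in(): hands the job in; it is judged then, once.
The state is a dict: "clock": time; "qpos": joint angles; "qvel": joint speeds; "joint_torque": joint torques, N m; "eef_pos": TCP position; "orientation": TCP orientation; "ft_force": force on the tool from outside, world axes, zero at the start; "wrist_torque": the same for the moment, N m; "opening": opening from 0.0 (shut) to 1.0 (fully open); "finger_force": force on a finger pad.
Only numpy, scipy, OpenCV 4.12 (cv2) and the standard library are available. Lean on these libraries where they do the work, as an engineer would, in place of code of your own. Each camera call takes 0.05 s, during which the arm holds its last target. There are 200 camera calls.

TASK

Set the board-inspection slide to its viewing position. With the fingertips, press down the sprung pad in the middle of the carriage to free its brake and, keeping it pressed, push the carriage along the rail until it sits against the marked stop (the one with the upright disc-headed pin); then let go so that the pad comes up and the brake holds. Do not drag the carriage with the brake on, pick anything up, or disturb the jar, screwdriver and parts box.

Things in the scene. Friction and masses are not known exactly. Their poses are not given: they have to be found in the camera images.
- stage: Fixed aluminium base plate, 90 mm (its x) by 440 mm (its y) by 10 mm, with a steel rail along its y, rail top at z 26 mm. Origin: centre of the plate's underside, on the bench. Its own y axis is the rail's direction; the plate may be turned on the bench by up to about 30 degrees.
- carriage (a joint): Position of the carriage along the rail (m): 0 at the middle of the stage, positive towards the stage's +y; it slides both ways and stays where it is left. With the brake on it holds against some 13 to 20 N along the rail; freed, it slides with 1 N plus slight viscous drag. It carries a flat plate with a green circuit board screwed on, on the stage's +x side, out to 135 mm from the rail, under 38 mm high.
- pad (a joint): Depth to which the brake pad is pressed (m): 0 up (brake on), about 0.005 fully down. The brake lets go within the first 1 mm. The pad's spring needs about 10 N to start moving and 14 N at full depth, and brings the pad back up when let go.
- pad_top (a point): Centre of the top face of the ribbed black rubber pad in the middle of the carriage, 40 mm across the rail by 46 mm along it; its top is 47 mm above the bench when up, 42 mm fully down, always proud of the carriage block and lower than the two ridges. Moves with the carriage. Axes as the stage's.
- carriage_mid (a point): Middle of the carriage's block, 40 mm above the bench, on the rail's centre line below the pad. The aluminium block is 60 mm across the rail, 80 mm along it, top at 40 mm; at each end it has a black ridge, 60 mm across the rail, 12 mm thick, up to 54 mm above the bench; between the ridges are 54 mm of free length with the pad in it. Axes as the stage's.
- marked_stop: Marked stop, fixed on the rail: steel block 50 mm across the rail, 20 mm along it, top at 44 mm, with an upright 8 mm pin and flat black 26 mm disc head, 75 mm high in all. Origin: block's middle on the rail's centre line, at bench level. At either end of the rail, 120 to 170 mm from the stage's middle. The carriage touches it when their middles are 50 mm apart.
- plain_stop: The other stop, towards the opposite end of the rail: the same steel block without pin and disc. Origin as for the marked stop.
- jar: Bystander: white jar with a black cap, 48 mm across, 75 mm high, standing loose on the bench on the robot's side of the stage. Origin: centre of its underside.
- driver: Bystander: screwdriver with a black handle, about 160 mm long, lying loose on the robot's side of the stage, 26 mm high. Origin: its middle, at bench level.
- parts_box: Bystander: open grey parts box, 60 by 90 by 30 mm, loose beyond the board on the far side of the stage. Origin: centre of its underside.

How it is judged:
By the outcome, as a careful person would: the job done as asked, in the order asked, and still so for the second after the job is handed in, with the robot touching nothing.
It also fails if it takes over 38 s, if anything falls off the work surface, if the arm or the gripper's body presses on something with over 40 N, if the wrist force passes 120 N, or if a joint passes its speed limit or range.

## Working session

There is one attempt and no reset: what is moved stays moved. The work goes in short steps, Python scripts to look and compute and a tool call to move; the robot and the scene stay as the last step left them, time stands still between calls to the robot, and variables do not carry over. Pictures are saved under pics/ and viewed, at most 10 in all, crops included, and the job is handed in when it is done.

Besides the shell and the picture viewer there is one more tool, called by a JSON object that holds its "op" and its "data". jog_arm: Moves the arm, as the interface text tells. Shifts and turns lie within -1 to 1; 1 stands for 25 cm of shift or 120 degrees of turn. Its arguments: {"type":"object","properties":{"plan":{"type":"array","items":{"type":"object","properties":{"linear":{"type":"array","items":{"type":"number","minimum":-1,"maximum":1}},"angular":{"type":"array","items":{"type":"number","minimum":-1,"maximum":1}},"gripper":{"type":"number"}}}},"grip_force":{"type":"number"}},"required":["plan"]}

```bash
mkdir -p pics
python3 - <<'E'
from cell import env
import cv2,numpy as np
for n in ("scene","top"):
    cv2.imwrite(f"pics/{n}0.png",env.camera(n)[:,:,::-1]); print(n,env.camera_info(n))
o=env.get_obs();print(o["clock"],o["eef_pos"],o["orientation"],o["ft_force"],env.tip_reach)
E
```

```text
scene {'fovy': 55.45756809035489, 'cx': 318.8250444318809, 'cy': 237.917174663216, 'rvec': array([ 2.18437327,  0.68614737, -0.34639522]), 'tvec': array([-0.49129554, -0.15863598,  0.96379164])}
top {'fovy': 52.107650314728936, 'cx': 316.41911099279355, 'cy': 235.04011993195897, 'rvec': array([ 2.14200421, -2.19674021,  0.02311363]), 'tvec': array([0.03921348, 0.62204363, 0.68699429])}
0.1 [0.22506843 0.60935324 0.2387255 ] [[-9.38063233e-01  3.46463828e-01 -4.32936633e-04]
 [ 3.46464088e-01  9.38062158e-01 -1.42234661e-03]
 [-8.66701771e-05 -1.48424805e-03 -9.99998895e-01]] [-1.08492539 -1.26545283 -0.49856227] 0.017
```

View pics/top0.png

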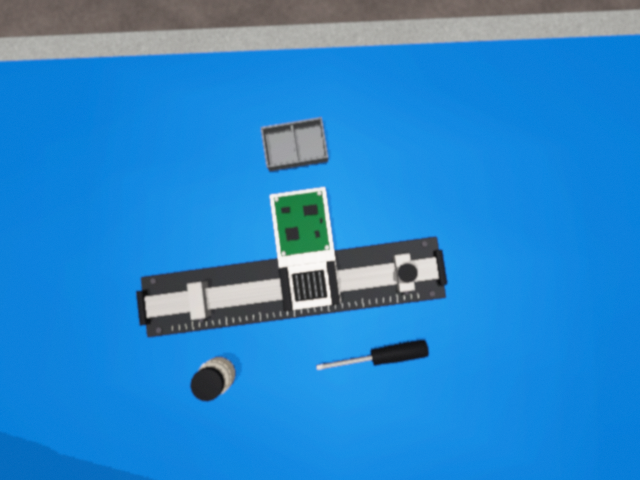

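View pics/scene0.png

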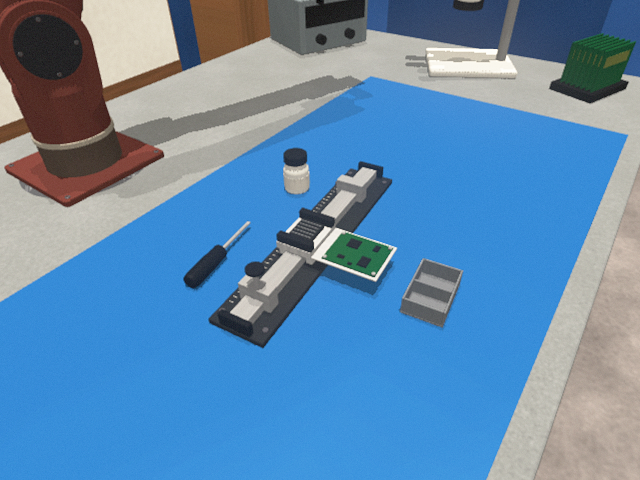

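The top view shows the pad at about (310,285), the pin's disc at (407,272) on the right, and the plain stop at (197,300). The jar is at (208,383), the screwdriver at (375,358) and the box at (295,145). I'll enlarge it for closer readings.

```bash
cat > h.py <<'E'
import numpy as np,cv2
from cell import env
def w(name,u,v,z):
    c=env.camera_info(name); f=240/np.tan(np.radians(c["fovy"])/2)
    R=cv2.Rodrigues(c["rvec"])[0]; C=-R.T@c["tvec"]
    d=R.T@np.array([(u-c["cx"])/f,(v-c["cy"])/f,1]); return C+d*(z-C[2])/d[2]
E
python3 - <<'E'
import cv2
i=cv2.imread("pics/top0.png")[220:350,250:450]
cv2.imwrite("pics/crop.png",cv2.resize(i,(800,520),interpolation=cv2.INTER_CUBIC))
from h import w
for n,u,v,z in [("pad",310,285,.047),("disc",407,272,.075),("plain",197,300,.044),("jarcap",208,383,.075),("drv1",319,367,.01),("drv2",428,349,.013),("platL",146,306,.01),("platR",440,268,.01)]: print(n,w("top",u,v,z).round(4))
E
```

```text
pad [0.5524 0.0329 0.047 ]
disc [ 0.5676 -0.0965  0.075 ]
plain [0.535  0.1913 0.044 ]
jarcap [0.4281 0.1687 0.075 ]
drv1 [0.4335 0.0248 0.01  ]
drv2 [ 0.4569 -0.1309  0.013 ]
platL [0.5257 0.2769 0.01  ]
platR [ 0.5712 -0.153   0.01  ]
```

View pics/crop.png

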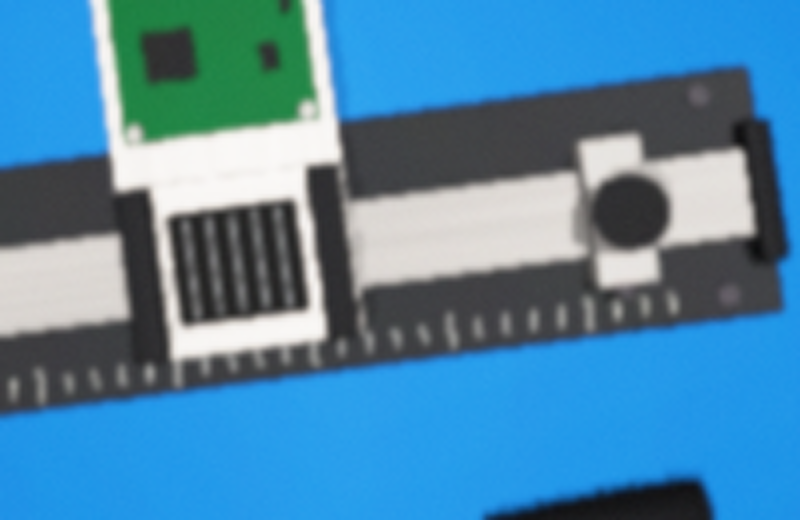

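{"op": "jog_arm", "data": {"plan": [{"linear":[0.066,-0.116,-0.014],"angular":[0,0,-0.0265],"gripper":0},{"linear":[0.066,-0.116,-0.014],"angular":[0,0,-0.0265],"gripper":0},{"linear":[0.066,-0.116,-0.014],"angular":[0,0,-0.0265],"gripper":0},{"linear":[0.066,-0.116,-0.014],"angular":[0,0,-0.0265],"gripper":0},{"linear":[0.066,-0.116,-0.014],"angular":[0,0,-0.0265],"gripper":0}], "grip_force": 20}}

```text
clock: 0.52
eef_pos: [0.3081, 0.463, 0.2215]
orientation: [[-0.806, 0.592, -0.0], [0.592, 0.806, -0.001], [-0.0, -0.001, -1.0]]
ft_force: [0.4, 0.2, -0.3]
opening: 0.707
finger_force: 0.0
```

{"op": "jog_arm", "data": {"plan": [{"linear":[0.066,-0.116,-0.014],"angular":[0,0,-0.0265],"gripper":0},{"linear":[0.066,-0.116,-0.014],"angular":[0,0,-0.0265],"gripper":0},{"linear":[0.066,-0.116,-0.014],"angular":[0,0,-0.0265],"gripper":0},{"linear":[0.066,-0.116,-0.014],"angular":[0,0,-0.0265],"gripper":0},{"linear":[0.066,-0.116,-0.014],"angular":[0,0,-0.0265],"gripper":0}]}}

```text
clock: 0.93
eef_pos: [0.3906, 0.318, 0.2042]
orientation: [[-0.613, 0.79, -0.0], [0.79, 0.613, -0.0], [0.0, -0.0, -1.0]]
ft_force: [1.0, 1.0, -0.5]
opening: 0.327
finger_force: 0.0
```

{"op": "jog_arm", "data": {"plan": [{"linear":[0.066,-0.116,-0.014],"angular":[0,0,-0.0265],"gripper":0},{"linear":[0.066,-0.116,-0.014],"angular":[0,0,-0.0265],"gripper":0},{"linear":[0.066,-0.116,-0.014],"angular":[0,0,-0.0265],"gripper":0},{"linear":[0.066,-0.116,-0.014],"angular":[0,0,-0.0265],"gripper":0},{"linear":[0.066,-0.116,-0.014],"angular":[0,0,-0.0265],"gripper":0}]}}

```text
clock: 1.35
eef_pos: [0.4731, 0.1731, 0.1868]
orientation: [[-0.373, 0.928, -0.0], [0.928, 0.373, 0.0], [0.0, -0.0, -1.0]]
ft_force: [0.7, 0.7, 0.0]
opening: 0.016
finger_force: 0.0
```

{"op": "jog_arm", "data": {"plan": [{"linear":[0.066,-0.116,-0.014],"angular":[0,0,-0.0265],"gripper":0},{"linear":[0.066,-0.116,-0.014],"angular":[0,0,-0.0265],"gripper":0},{"linear":[0.066,-0.116,-0.014],"angular":[0,0,-0.0265],"gripper":0},{"linear":[0.066,-0.116,-0.014],"angular":[0,0,-0.0265],"gripper":0},{"linear":[0.066,-0.116,-0.014],"angular":[0,0,-0.0265],"gripper":0}]}}

```text
clock: 1.77
eef_pos: [0.5556, 0.0282, 0.1693]
orientation: [[-0.104, 0.995, -0.0], [0.995, 0.104, 0.0], [0.0, -0.0, -1.0]]
ft_force: [0.8, 0.8, -0.3]
opening: 0.005
finger_force: 0.0
```

Run:
```python
from h import *
o=env.get_obs(); im=env.camera("wrist")[:,:,::-1].copy(); c=env.camera_info("wrist"); print(c)
cv2.imwrite("pics/w1.png",im)
T=np.eye(4);T[:3,:3]=o["orientation"];T[:3,3]=o["eef_pos"]; T=T@c["T_tool_cam"]; f=240/np.tan(np.radians(c["fovy"])/2)
for n,p in [("pad",w("top",309.75,285.5,.047)),("disc",w("top",407.75,272.75,.075)),("stop",w("top",405,273,.044)),("tip",[*o["eef_pos"][:2],o["eef_pos"][2]-.017])]:
    q=T[:3,:3].T@(np.array(p)-T[:3,3]); th=np.arctan2(np.hypot(q[0],q[1]),q[2]); s=f*th/np.hypot(q[0],q[1])
    print(n,np.round(p,4),c["cx"]+s*q[0],c["cy"]+s*q[1])
np.savez("w1.npz",T=T)
```

```text
{'fovy': 65.70646984690485, 'cx': 315.63132799216135, 'cy': 240.87825849349295, 'T_tool_cam': array([[ 2.51538084e-04, -9.63687546e-01, -2.67032300e-01,
         7.36705106e-02],
       [ 9.99999940e-01,  3.06529025e-04, -1.64250301e-04,
        -2.04825341e-04],
       [ 2.40139120e-04, -2.67032243e-01,  9.63687565e-01,
        -1.45366834e-01],
       [ 0.00000000e+00,  0.00000000e+00,  0.00000000e+00,
         1.00000000e+00]])}
pad [0.5518 0.0333 0.047 ] 311.6283858250058 233.1834502717499
disc [ 0.5666 -0.0974  0.075 ] 313.36690345074123 398.65560722139503
stop [ 0.5658 -0.098   0.044 ] 312.5772669789532 377.2000859355465
tip [0.5556 0.0282 0.1523] 316.109739263002 298.7224933186533
```

View pics/w1.png

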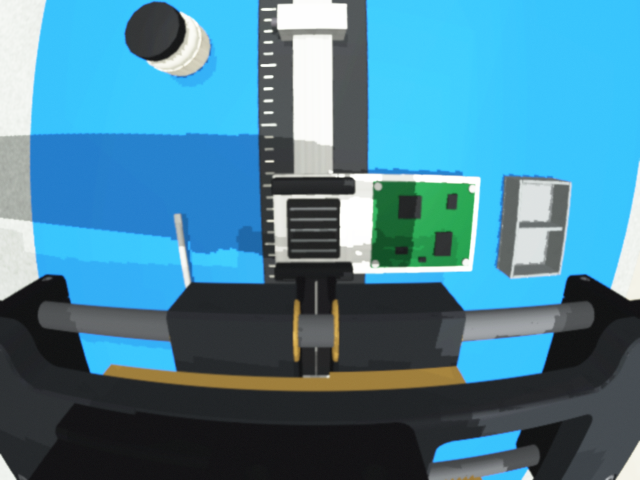

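The wrist view puts the pad at (313,229), against (311.6,233) predicted from the top view. That is within about 3 mm, and the rail is vertical in the image, so the tool is aligned. Descending to just above the pad, a little towards the marked stop.

{"op": "jog_arm", "data": {"plan": [{"linear":[-0.003,-0.002,-0.078],"angular":[0,0,0],"gripper":0},{"linear":[-0.003,-0.002,-0.078],"angular":[0,0,0],"gripper":0},{"linear":[-0.003,-0.002,-0.078],"angular":[0,0,0],"gripper":0},{"linear":[0,0,-0.078],"angular":[0,0,0],"gripper":0},{"linear":[0,0,-0.076],"angular":[0,0,0],"gripper":0}]}}

```text
clock: 2.23
eef_pos: [0.5525, 0.0282, 0.0713]
orientation: [[-0.107, 0.994, -0.001], [0.994, 0.107, -0.0], [-0.0, -0.001, -1.0]]
ft_force: [-0.0, -1.0, 0.5]
opening: 0.01
finger_force: 0.0
```

{"op": "jog_arm", "data": {"plan": [{"linear":[0,0,-0.008],"angular":[0,0,0],"gripper":0},{"linear":[0,0,-0.008],"angular":[0,0,0],"gripper":0},{"linear":[0,0,-0.008],"angular":[0,0,0],"gripper":0},{"linear":[0,0,-0.004],"angular":[0,0,0],"gripper":0},{"linear":[0,0,0],"angular":[0,0,0],"gripper":0}]}}

```text
clock: 2.65
eef_pos: [0.5535, 0.0283, 0.0663]
orientation: [[-0.107, 0.994, 0.001], [0.994, 0.107, 0.0], [0.0, 0.001, -1.0]]
ft_force: [1.0, 0.1, 0.2]
opening: 0.003
finger_force: 0.0
```

{"op": "jog_arm", "data": {"plan": [{"linear":[0,0,-0.006],"angular":[0,0,0],"gripper":0},{"linear":[0,0,-0.006],"angular":[0,0,0],"gripper":0},{"linear":[0,0,-0.006],"angular":[0,0,0],"gripper":0},{"linear":[0,0,-0.006],"angular":[0,0,0],"gripper":0},{"linear":[0,0,0],"angular":[0,0,0],"gripper":0}]}}

```text
clock: 3.07
eef_pos: [0.5538, 0.0283, 0.0608]
orientation: [[-0.107, 0.994, 0.002], [0.994, 0.107, 0.001], [0.001, 0.002, -1.0]]
ft_force: [-3.2, 0.6, 12.7]
opening: 0.006
finger_force: 6.3
```

{"op": "jog_arm", "data": {"plan": [{"linear":[0,0,-0.004],"angular":[0,0,0],"gripper":0},{"linear":[0,0,-0.004],"angular":[0,0,0],"gripper":0},{"linear":[0,0,0],"angular":[0,0,0],"gripper":0},{"linear":[0,0,0],"angular":[0,0,0],"gripper":0},{"linear":[0,0,0],"angular":[0,0,0],"gripper":0}]}}

```text
clock: 3.48
eef_pos: [0.5538, 0.0282, 0.0594]
orientation: [[-0.107, 0.994, 0.002], [0.994, 0.107, 0.001], [0.001, 0.002, -1.0]]
ft_force: [-4.9, -1.6, 16.9]
opening: 0.009
finger_force: 8.2
```

{"op": "jog_arm", "data": {"plan": [{"linear":[0.001,-0.006,0],"angular":[0,0,0],"gripper":0},{"linear":[0.001,-0.012,0],"angular":[0,0,0],"gripper":0},{"linear":[0.0017,-0.016,0],"angular":[0,0,0],"gripper":0},{"linear":[0.0017,-0.016,0],"angular":[0,0,0],"gripper":0},{"linear":[0.0017,-0.016,0],"angular":[0,0,0],"gripper":0}]}}

```text
clock: 3.9
eef_pos: [0.5556, 0.012, 0.0593]
orientation: [[-0.107, 0.994, 0.002], [0.994, 0.107, 0.001], [0.001, 0.002, -1.0]]
ft_force: [-5.2, 0.7, 15.4]
opening: 0.003
finger_force: 8.0
```

{"op": "jog_arm", "data": {"plan": [{"linear":[0.0017,-0.016,0],"angular":[0,0,0],"gripper":0},{"linear":[0.0017,-0.016,0],"angular":[0,0,0],"gripper":0},{"linear":[0.0017,-0.016,0],"angular":[0,0,0],"gripper":0},{"linear":[0.0017,-0.016,0],"angular":[0,0,0],"gripper":0},{"linear":[0.0017,-0.016,0],"angular":[0,0,0],"gripper":0}]}}

```text
clock: 4.32
eef_pos: [0.5579, -0.0082, 0.0594]
orientation: [[-0.107, 0.994, 0.002], [0.994, 0.107, 0.001], [0.001, 0.002, -1.0]]
ft_force: [-3.9, -0.1, 15.4]
opening: 0.005
finger_force: 7.8
```

{"op": "jog_arm", "data": {"plan": [{"linear":[0.0017,-0.016,0],"angular":[0,0,0],"gripper":0},{"linear":[0.0017,-0.016,0],"angular":[0,0,0],"gripper":0},{"linear":[0.0017,-0.016,0],"angular":[0,0,0],"gripper":0},{"linear":[0.0017,-0.016,0],"angular":[0,0,0],"gripper":0},{"linear":[0.0017,-0.016,0],"angular":[0,0,0],"gripper":0}]}}

```text
clock: 4.73
eef_pos: [0.5601, -0.0282, 0.0594]
orientation: [[-0.107, 0.994, 0.002], [0.994, 0.107, 0.001], [0.001, 0.002, -1.0]]
ft_force: [-4.5, 0.1, 15.1]
opening: 0.006
finger_force: 7.6
```

Run:
```python
from h import *
cv2.imwrite("pics/s2.png",cv2.resize(env.camera("scene")[180:360,180:420,::-1],(800,600),interpolation=cv2.INTER_CUBIC))
```

```text
(no output)
```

View pics/s2.png

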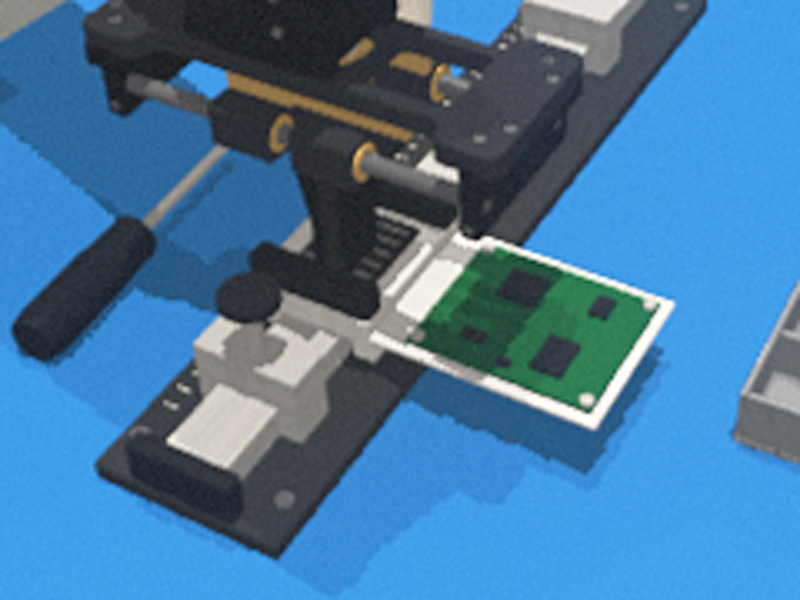

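The carriage has moved with the fingertips on the pad. Its front ridge at (320,280) is now about 20 mm from the marked stop block at (270,350).

{"op": "jog_arm", "data": {"plan": [{"linear":[0.0017,-0.016,0],"angular":[0,0,0],"gripper":0},{"linear":[0.0017,-0.016,0],"angular":[0,0,0],"gripper":0},{"linear":[0.0013,-0.012,0],"angular":[0,0,0],"gripper":0},{"linear":[0.0013,-0.012,0],"angular":[0,0,0],"gripper":0},{"linear":[0.0008,-0.008,0],"angular":[0,0,0],"gripper":0}]}}

```text
clock: 5.2
eef_pos: [0.5619, -0.0445, 0.0594]
orientation: [[-0.106, 0.994, 0.003], [0.994, 0.106, 0.001], [0.001, 0.003, -1.0]]
ft_force: [-3.8, 0.2, 14.7]
opening: 0.004
finger_force: 7.3
```

{"op": "jog_arm", "data": {"plan": [{"linear":[0.0004,-0.004,0],"angular":[0,0,0],"gripper":0},{"linear":[0.0004,-0.004,0],"angular":[0,0,0],"gripper":0},{"linear":[0.0004,-0.004,0],"angular":[0,0,0],"gripper":0},{"linear":[0.0004,-0.004,0],"angular":[0,0,0],"gripper":0},{"linear":[0.0004,-0.004,0],"angular":[0,0,0],"gripper":0}]}}

```text
clock: 5.62
eef_pos: [0.5624, -0.0492, 0.0594]
orientation: [[-0.107, 0.994, 0.003], [0.994, 0.107, 0.001], [0.001, 0.003, -1.0]]
ft_force: [-4.2, 1.6, 15.0]
opening: 0.005
finger_force: 7.2
```

{"op": "jog_arm", "data": {"plan": [{"linear":[0.0004,-0.004,0],"angular":[0,0,0],"gripper":0},{"linear":[0.0004,-0.004,0],"angular":[0,0,0],"gripper":0},{"linear":[0.0004,-0.004,0],"angular":[0,0,0],"gripper":0},{"linear":[0.0004,-0.004,0],"angular":[0,0,0],"gripper":0},{"linear":[0,0,0],"angular":[0,0,0],"gripper":0}]}}

```text
clock: 6.03
eef_pos: [0.5628, -0.0535, 0.0594]
orientation: [[-0.106, 0.994, 0.003], [0.994, 0.106, 0.001], [0.0, 0.003, -1.0]]
ft_force: [-2.7, 0.6, 14.6]
opening: 0.005
finger_force: 7.1
```

{"op": "jog_arm", "data": {"plan": [{"linear":[0.0004,-0.004,0],"angular":[0,0,0],"gripper":0},{"linear":[0.0004,-0.004,0],"angular":[0,0,0],"gripper":0},{"linear":[0.0004,-0.004,0],"angular":[0,0,0],"gripper":0},{"linear":[0,0,0],"angular":[0,0,0],"gripper":0},{"linear":[0,0,0],"angular":[0,0,0],"gripper":0}]}}

```text
clock: 6.45
eef_pos: [0.563, -0.0542, 0.0593]
orientation: [[-0.108, 0.994, 0.002], [0.994, 0.108, 0.003], [0.003, 0.002, -1.0]]
ft_force: [-4.4, 7.1, 15.6]
opening: 0.009
finger_force: 8.0
```

Lateral force has risen to 7 N with no further travel, so the carriage is against the stop. Lifting straight up.

{"op": "jog_arm", "data": {"plan": [{"linear":[0,0.002,0.004],"angular":[0,0,0],"gripper":0},{"linear":[0,0,0.01],"angular":[0,0,0],"gripper":0},{"linear":[0,0,0.016],"angular":[0,0,0],"gripper":0},{"linear":[0,0,0.03],"angular":[0,0,0],"gripper":0},{"linear":[0,0,0.05],"angular":[0,0,0],"gripper":0}]}}

```text
clock: 6.87
eef_pos: [0.5612, -0.0559, 0.085]
orientation: [[-0.107, 0.994, -0.002], [0.994, 0.107, -0.0], [-0.0, -0.002, -1.0]]
ft_force: [-0.7, 0.8, -0.2]
opening: 0.003
finger_force: 0.0
```

{"op": "jog_arm", "data": {"plan": [{"linear":[0,0,0.1],"angular":[0,0,0],"gripper":0},{"linear":[0,0.04,0.1],"angular":[0,0,0],"gripper":0},{"linear":[0,0.1,0.1],"angular":[0,0,0],"gripper":0},{"linear":[0,0.12,0.05],"angular":[0,0,0],"gripper":0},{"linear":[0,0.12,0],"angular":[0,0,0],"gripper":0}]}}

```text
clock: 7.28
eef_pos: [0.5637, 0.0394, 0.177]
orientation: [[-0.104, 0.995, 0.006], [0.995, 0.104, 0.001], [0.001, 0.006, -1.0]]
ft_force: [0.4, 0.1, -0.5]
opening: 0.004
finger_force: 0.0
```

Run:
```python
from h import *
a=cv2.resize(env.camera("scene")[180:360,180:420,::-1],(400,300),interpolation=cv2.INTER_CUBIC)
b=cv2.resize(env.camera("top")[215:335,320:480,::-1],(400,300),interpolation=cv2.INTER_CUBIC)
cv2.imwrite("pics/f.png",np.hstack([a,b]))
o=env.get_obs();print(o["clock"],o["ft_force"],o["eef_pos"])
```

```text
7.3833 [ 0.211059   -0.12723134 -0.22518236] [0.56224881 0.04512999 0.17402995]
```

View pics/f.png

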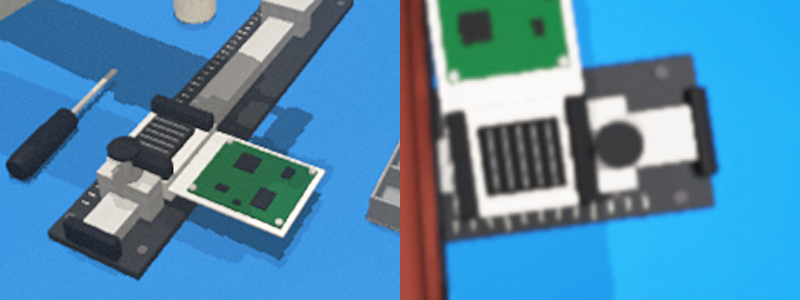

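Run:
```python
from h import *
p=w("top",320+122/2.5,215+157/2.5,.047); d=w("top",320+219/2.5,215+144/2.5,.075)
print(p,d,np.linalg.norm((p-d)[:2]))
```

```text
[ 0.56047139 -0.04807254  0.047     ] [ 0.56684283 -0.09720542  0.075     ] 0.049544271984958414
```

The carriage and stop middles measure 49.5 mm apart, against 50 mm at contact. The pad is up, the bystanders are where they were, and the arm is clear.

```bash
python3 -c "
from cell import env
print(env.hand_in())"
```

```text
the job is handed in; nothing more can be done
None
```

The carriage sits against the marked stop with the pad up and the fingers clear, and I handed the job in at about 7.4 s; the hand-in returned no verdict.

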